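# Close the core clamp

## Task

Two equal clamping stands are on the bench, and a ring core lies in one of them. Slide the knobbed carriage of that stand towards the core until the core is pushed fully home in the fixed vee jaw and is held between both jaws, then let go. Leave the empty stand's carriage where it is.

Things in the scene. Friction and masses are not known exactly. Their poses are not given: they have to be found in the camera images.
- core_stand: Loaded clamping stand, fixed to the bench. Grey base 108 (x) x 240 (y) x 12 mm, origin at the centre of its underside, z up. Guide rails along y (tops at 24 mm). At its +y end (robot's left) a fixed 120-degree vee jaw (top 40 mm, apex at y +95 mm). Facing it a sliding carriage with an equal jaw and an upright round black knob, 26 mm across, 42 to 86 mm above the bench, axis at x 0, y = -81.5 mm + jaw. All else on it is under 41 mm.
- jaw (a joint): Position of the loaded stand's carriage in m: 0 fully open, growing as it slides along the stand's +y towards the core and fixed jaw; starts between 0 and 0.03. With the core held between both jaws it reads about 0.068 and the core stops it. About 2.5 N of friction; it stays where it is left. A push of 8 to 15 N is enough.
- ring_core: Dark grey ring core, 68 mm outer diameter, 22 mm high, about 0.16 kg, loose, lying flat on the loaded stand's base plate close to the fixed jaw; origin at the centre of its underside. Fully home in the fixed jaw its centre is at x 0, y +56 mm of the stand.
- spare_jaw_knob (a point): Middle of the knob (66 mm above the bench) of the other, empty stand, which has the same shape and stands beside the loaded one, to its left or right. Not to be moved.
Things that resemble listed ones, but are neither listed nor needed, are in the scene too. What is shaped like the ring_core but turquoise is not meant.

How it is judged:
By the outcome, as a careful person would: the job done as asked, in the order asked, and still so for the second after the job is handed in, with the robot touching nothing.
It also fails if it takes over 26 s, if anything falls off the work surface, if the arm or the gripper's body presses on something with over 40 N, if the wrist force passes 120 N, or if a joint passes its speed limit or range.

## Robot

A 7-joint arm with a two-finger parallel gripper is mounted at the origin on a cart in front of the work surface, level with it; the furniture and walls round the work are solid. World frame = base frame: x ahead of the robot, y to its left, z up, the work surface at z = 0. Lengths are in m, angles in rad, forces in N, time in s.
With the tool pointing down it reaches from about 0.425 to 1.025 m from the base axis. Payload 9.4 kg.
Tool frame: the origin (TCP) lies on the front face of the gripper's body, between the roots of the fingers; the fingertips stand 84 mm ahead of it and the grasp point (between the pads) lies 65 mm ahead of it; z points along the fingers, y is the direction in which the jaws open and shut (so a half turn about z gives the same grasp; the last joint's range is limited). The gripper opens to 93 mm and grips with 3 to 60 N. Pads are 15 mm wide; open, the fingers measure 128 mm over their backs; the gripper's body (75 mm by 188 mm) begins 65 mm behind the grasp point.
Start: joints at [-1.317, 0.599, -0.003, 1.599, 0.002, 0.943, -0.08], TCP at [0.235, 0.686, 0.303] pointing down, gripper open.
Joint ranges: [-2.57, 2.57], [-0.35, 1.97], [-1.29, 1.29], [0.11, 2.56], [-1.05, 4.19], [0.11, 1.86], [-2.63, 2.63]. Speed limits (rad/s): [2.22, 2.22, 3.01, 3.01, 3.14, 3.14, 3.14].

## Interface

Orientations are given as a rotation vector (axis times angle).
In Python, from plant import arm, viewer gives the robot as it stands. The module is installed in compiled form; this text tells all that it offers.
- The arm moves only by the tool play_rows, never from a script. Its arguments are lists of equal length, an entry for each row: "claw": the gripper's target within -1 to 1 (shut at 1, half-way at 0, fully open at -1); "linear": the shift along the tool's x, y, z in cm, a list of three; "yaw": the turn about the tool's z in degrees. A call has 1 to 8 rows; each row is the pose to reach, as a shift and turn from the pose measured when the call began, along the tool's axes at that moment; what a row does not reach only later rows make up. A row lasts 1/10 s, in which the tool goes at most 50 mm and 8.59 degrees, less where a joint would pass 70% of its speed; a pose out of reach is approached as far as the arm can. A call with a gripper value outside its range is refused whole. The fingers move at their own pace and stop on an object; "newtons" is the grip in N (left out, the last holds). Time passes only in rows, so rows that repeat a pose let the fingers close. It gives the time, the measured TCP pose, the force and the opening at its end, in the units of the state.
- arm.read_state(): the state, without advancing time (a new reading comes with each control period).
- viewer.snapshot(name): name is "scene" or "top" or "wrist"; returns a dict with "img" (420x560x3 uint8, red, green, blue), "z_map" (420x560 float32, m along the optical axis (not along the pixel's ray), 0 where there is no reading), "vertical_fov" (degrees; the focal length in pixels is half the picture's height over the tangent of half this angle, whatever the lens; pixels are square), "cx", "cy" (the principal point, pixels), "R" (3x3) and "t" (3): a world point X has camera coordinates R X + t. Camera axes: x right, y down, z forward; pixel columns grow to the right and rows downward; lengths in m; the calibration is good to about 2 mm. A picture is of the moment at which its call begins.
- arm.close_job(): hands the job in, once; it reports no verdict.
The state is a dict: "t": time; "joint_pos": joint angles; "dq": joint speeds; "tau": joint torques, N m; "eef_pos": TCP position; "orientation": TCP orientation; "contact_force": force on the tool from outside, world axes, zero at the start; "moment": the same for the moment, N m; "gripper_width": finger opening in m.
Only numpy, scipy, OpenCV 4.12 (cv2) and the standard library are available. Lean on these libraries where they do the work, as an engineer would, in place of code of your own. Each camera call takes 0.05 s, during which the arm holds its last target. There are 200 camera calls.

## Working session

There is one attempt and no reset: what is moved stays moved. The work goes in short steps, Python scripts to look and compute and a tool call to move; the robot and the scene stay as the last step left them, time stands still between calls to the robot, and variables do not carry over. Pictures are saved under pics/ and viewed, about 8 in all and at most 12, crops included, and the job is handed in when it is done.

Besides the shell and the picture viewer there is one more tool, called after ">>>" as name([rows], argument=value, ...), one row to a line, values as JSON. play_rows: Moves the arm, as the interface text tells. Its arguments: {"type":"object","properties":{"claw":{"type":"array","items":{"type":"number"}},"linear":{"type":"array","items":{"type":"array","items":{"type":"number"}}},"yaw":{"type":"array","items":{"type":"number"}},"newtons":{"type":"number"}},"required":["claw","linear","yaw"]}

```bash
mkdir -p pics
cat > h.py <<'E'
import numpy as np, cv2
from plant import arm, viewer
def shot(n,f=None):
    s=viewer.snapshot(n)
    if f: cv2.imwrite(f'pics/{f}.png',s['img'][:,:,::-1])
    return s
def cloud(s):
    z=s['z_map']; h,w=z.shape; f=h/2/np.tan(np.radians(s['vertical_fov'])/2)
    u,v=np.meshgrid(np.arange(w),np.arange(h))
    P=np.stack([(u-s['cx'])/f*z,(v-s['cy'])/f*z,z],-1)
    return (P-s['t'])@s['R']
E
python3 - <<'E'
from h import *
st=arm.read_state(); print({k:np.round(st[k],3) for k in ('t','eef_pos','orientation','contact_force','gripper_width')})
ims=[]
for n in ('scene','top'):
    s=shot(n); np.savez(f'{n}0.npz',**s); cv2.imwrite(f'pics/{n}0.png',s['img'][:,:,::-1])
    print(n,s['vertical_fov'],s['cx'],s['cy'],np.round(-s['R'].T@s['t'],3))
E
```

```text
{'t': np.float64(0.0), 'eef_pos': array([0.235, 0.685, 0.302]), 'orientation': array([-5.170e-01, -3.099e+00,  2.000e-03]), 'contact_force': array([-0.29 , -0.285, -0.467]), 'gripper_width': np.float64(0.093)}
scene 42.86530967833076 281.34581077796605 203.61344018344548 [-0.26   1.309  0.741]
top 47.88489050941685 281.2079446131742 202.0118757509153 [0.347 0.071 1.283]
```

View pics/scene0.png

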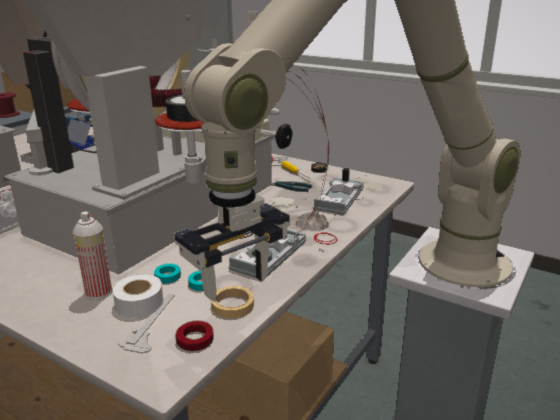

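View pics/top0.png

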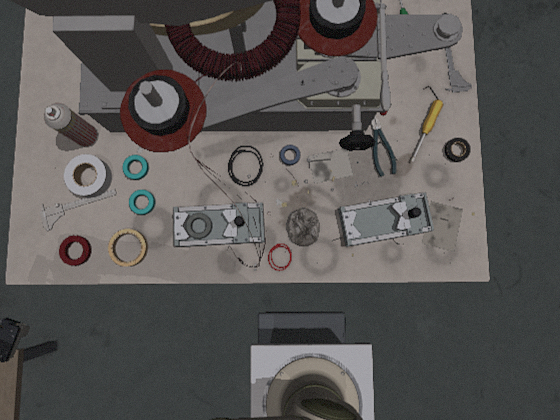

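The top view shows two stands. The left one, around (220,226), holds a grey ring at (200,226) and has its knob at (240,222). The right one, around (385,218), is empty, with its knob at (416,212). The loaded stand is therefore the left one, and the turquoise rings at (135,167) and (142,202) are decoys. I'll confirm this in an enlarged crop and measure.

Run:
```python
from h import *
s=np.load('top0.npz'); P=cloud(s); im=s['img']
c=im[190:265,160:450,::-1]; cv2.imwrite('pics/crop0.png',cv2.resize(c,None,fx=2.7,fy=2.7,interpolation=cv2.INTER_CUBIC))
z=P[...,2]
for name,(u0,u1) in dict(L=(165,275),R=(330,440)).items():
    m=np.zeros(z.shape,bool); m[190:260,u0:u1]=1
    b=m&(z>.008)&(z<.06)
    b=cv2.morphologyEx(b.astype(np.uint8),cv2.MORPH_OPEN,np.ones((3,3)))>0
    r=cv2.minAreaRect((P[b][:,:2]*1000).astype(np.float32)); print(name,'rect',r,np.round(cv2.boxPoints(r)))
    k=m&(z>.075)&(z<.095); print(' knob top',k.sum(),P[k].mean(0).round(4),P[k].min(0).round(3),P[k].max(0).round(3))
    dk=m&(im.max(-1)<45); print(' dark',dk.sum(),np.argwhere(dk).mean(0))
m=np.zeros(z.shape,bool); m[205:248,180:220]=1
k=m&(z>.029)&(z<.038); print('ring',k.sum(),P[k].mean(0).round(4),P[k].min(0),P[k].max(0))
print(np.round(z[225,175:265:3]*1000))
print('bench z',np.median(z[255:270,100:400]))
```

```text
L rect ((465.8413391113281, 242.204345703125), (107.60052490234375, 236.8378143310547), 2.835736036300659) [[406. 358.]
 [418. 121.]
 [525. 127.]
 [514. 363.]]
 knob top 85 [0.4622 0.1847 0.0846] [0.377 0.173 0.075] [0.482 0.198 0.094]
 dark 124 [227.92741935 222.10483871]
R rect ((477.9793395996094, -205.11624145507812), (108.46855926513672, 239.8050537109375), 9.840075492858887) [[ 404.  -96.]
 [ 445. -333.]
 [ 552. -314.]
 [ 511.  -78.]]
 knob top 87 [ 0.4878 -0.267   0.0843] [ 0.476 -0.282  0.075] [ 0.5   -0.255  0.091]
 dark 157 [215.68152866 399.10828025]
ring 370 [0.4615 0.2999 0.0339] [0.41377105 0.24705245 0.02928974] [0.51482249 0.34584107 0.03799089]
[42. 42. 40. 26. 36. 31. 12. 13. 15.  9. 15. 29. 31. 13. 10. 10.  9. 11.
 34. 35. 37. 87. 79. 35. 37. 10. 14. 13. 14. 31.]
bench z 0.0005147649737591818
```

View pics/crop0.png

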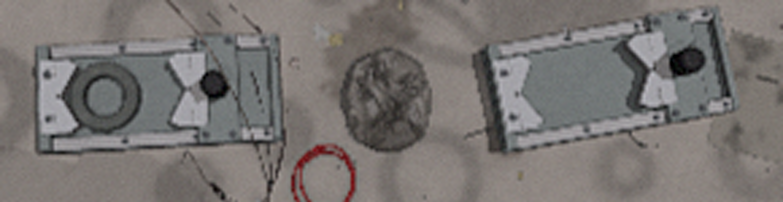

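The crop confirms it. The left stand holds the dark grey ring at (105,97) with its knob at (213,85), and the right stand is empty with its knob at (686,62). I'll refine the knob position, check the thin wires near it and see what stands along the path.

Run:
```python
from h import *
from scipy.spatial.transform import Rotation as R
s=np.load('top0.npz'); P=cloud(s); z=P[...,2]; im=s['img']
m=np.zeros(z.shape,bool); m[205:240,225:255]=1
k=m&(z>.06)&(z<.1)&(abs(P[...,0]-.468)<.03); q=P[k]
print('knob n',k.sum(),np.median(q,0).round(4),np.percentile(q,[5,95],axis=0).round(4))
dk=(m&(im.max(-1)<50)).astype(np.uint8); n,l,st,ce=cv2.connectedComponentsWithStats(dk); print(st,ce.round(1))
S=np.array([.466,.242]);a=np.radians(2.84);ex=np.array([np.cos(a),np.sin(a)]);ey=np.array([-np.sin(a),np.cos(a)])
d=q[:,:2]-S; top=q[:,2]>.08; print('knob in stand',np.median(d@ex),(d@ey)[top].min(),(d@ey)[top].max())
# obstacles in the corridor
for n in('scene','top'):
    c=cloud(np.load(f'{n}0.npz')).reshape(-1,3); 
    o=c[(c[:,0]>.3)&(c[:,0]<.62)&(c[:,1]>-.05)&(c[:,1]<.55)&(c[:,2]>.06)&(c[:,2]<.6)]
    H,xe,ye=np.histogram2d(o[:,0],o[:,1],bins=[np.arange(.3,.63,.04),np.arange(-.05,.56,.05)])
    print(n,len(o)); print(H.astype(int))
    hz=[[int(1000*max(o[(o[:,0]>=x)&(o[:,0]<x+.04)&(o[:,1]>=y)&(o[:,1]<y+.05),2],default=0)) for y in ye[:-1]] for x in xe[:-1]]
    print(np.array(hz))
st=arm.read_state(); print(R.from_rotvec(st['orientation']).as_matrix().round(3))
```

```text
knob n 84 [0.4679 0.1832 0.0846] [[0.458  0.173  0.0741]
 [0.4786 0.1933 0.0887]]
[[     0      0    560    420 235125]
 [   234    216     11     11     73]
 [   226    237      1      1      1]
 [   232    237      1      1      1]] [[279.5 209.5]
 [238.8 221.3]
 [226.  237. ]
 [232.  237. ]]
knob in stand -0.0014010635098470159 -0.06928951738732424 -0.04594467691721569
scene 446
[[  0   0   0   0   0   0   0   0   0   0   0   0]
 [  0   0   0 104  65   0   0   0   0   0   0   0]
 [  0   0   0  56   6  11   0   0   0   0   0   0]
 [  0   0   0  30   2   0   0   0   0   0   0   0]
 [  0   0   0   2   2   0   0   0   0   0   0   0]
 [  0   0   0   0   0   0   0   0   0   0   0   0]
 [  0   0   0   0   0   0   0   0   0   0   0   0]
 [  0   0   0   0   0   0   0  53 115   0   0   0]]
[[  0   0   0   0   0   0   0   0   0   0   0   0]
 [  0   0   0 373 203   0   0   0   0   0   0   0]
 [  0   0   0 438 103  83   0   0   0   0   0   0]
 [  0   0   0 497 468   0   0   0   0   0   0   0]
 [  0   0   0 497 474   0   0   0   0   0   0   0]
 [  0   0   0   0   0   0   0   0   0   0   0   0]

[... 302 characters left out ...]
   0   0   0]
 [  0   0   0  15 121   0   0   0   0   0   0   0]
 [  0   0   0   0  26  60   0   0   0   0   0   0]
 [  0   0   0   0   0  37  19  42   0   0   0   0]
 [  0   0   0   0   0 117 557 619 173   0   0   0]]
[[  0   0   0   0   0   0   0   0   0   0   0   0]
 [  0   0   0 374 187   0   0   0   0   0   0   0]
 [  0   0   0 445  85  73   0   0   0   0   0   0]
 [  0   0   0 498 471   0   0   0   0   0   0   0]
 [  0   0   0 502 493   0   0   0   0   0   0   0]
 [  0   0   0   0 495 502   0   0   0   0   0   0]
 [  0   0   0   0   0 503 379 380   0   0   0   0]
 [  0   0   0   0   0 502 427 427 383   0   0   0]]
[[-0.946  0.325 -0.   ]
 [ 0.325  0.946 -0.001]
 [-0.    -0.001 -1.   ]]
```

Wires arch over the right end of the loaded stand, so I'll map them.

Run:
```python
from h import *
for n in('scene','top'):
    c=cloud(np.load(f'{n}0.npz')).reshape(-1,3)
    o=c[(c[:,0]>.3)&(c[:,0]<.56)&(c[:,1]>.0)&(c[:,1]<.3)&(c[:,2]>.02)&(c[:,2]<.6)]
    o=o[(np.hypot(o[:,0]-.468,o[:,1]-.183)>.025)|(o[:,2]>.1)]
    o=o[o[:,2]>.045]
    print(n,len(o))
    for lo in np.arange(.04,.52,.04):
        q=o[(o[:,2]>=lo)&(o[:,2]<lo+.04)]
        if len(q):
            K=np.unique((q[:,:2]*100).round(),axis=0); print('z',lo.round(2),len(q),K.astype(int).tolist())
s=np.load('scene0.npz')['img'][60:265,225:365,::-1]; cv2.imwrite('pics/crop1.png',cv2.resize(s,None,fx=2.9,fy=2.9,interpolation=cv2.INTER_CUBIC))
```

```text
scene 284
z 0.04 16 [[39, 20], [39, 22], [40, 20], [40, 21], [40, 22], [41, 21]]
z 0.08 24 [[37, 18], [37, 19], [38, 18], [38, 19], [38, 20], [39, 19], [39, 20]]
z 0.12 33 [[35, 17], [35, 18], [36, 16], [36, 17], [36, 18], [37, 17], [37, 18]]
z 0.16 15 [[35, 15], [35, 16], [36, 15], [36, 16]]
z 0.2 22 [[35, 13], [35, 14], [35, 15], [36, 14], [36, 15]]
z 0.24 19 [[35, 12], [35, 13], [35, 14]]
z 0.28 26 [[35, 12], [35, 13], [36, 12], [36, 13]]
z 0.32 23 [[36, 12], [37, 11], [37, 12]]
z 0.36 46 [[37, 11], [37, 12], [38, 11], [38, 12], [38, 13], [39, 10], [39, 11], [39, 12], [39, 13], [40, 11], [40, 13]]
z 0.4 29 [[39, 10], [39, 11], [40, 10], [40, 11], [40, 12], [40, 13], [41, 10], [41, 12], [41, 13], [41, 14], [42, 12], [42, 13], [42, 14], [43, 14]]
z 0.44 25 [[42, 12], [43, 12], [43, 13], [43, 14], [44, 11], [44, 13], [44, 14], [44, 15], [45, 13], [45, 15], [45, 16], [46, 15], [46, 16]]
z 0.48 6 [[44, 11], [46, 12], [46, 14]]
top 345
z 0.04 15 [[39, 20], [40, 20], [40, 21], [41, 21], [44, 20], [44, 22], [45, 21], [49, 22], [50, 20]]
z 0.08 11 [[37, 18], [37, 19], [38, 19]]
z 0.12 15 [
[... 213 characters left out ...]
, 11], [37, 12]]
z 0.36 33 [[37, 11], [38, 11], [38, 12], [39, 11], [39, 12], [39, 13], [40, 13]]
z 0.4 28 [[39, 10], [39, 11], [39, 12], [40, 10], [40, 13], [41, 12], [41, 13], [42, 12], [42, 13], [42, 14], [43, 14]]
z 0.44 45 [[41, 10], [42, 12], [43, 12], [43, 14], [44, 11], [44, 12], [44, 14], [44, 15], [45, 13], [45, 15], [46, 15], [46, 16], [47, 16], [47, 17], [54, 22]]
z 0.48 159 [[44, 11], [45, 11], [46, 12], [47, 12], [47, 13], [47, 14], [47, 15], [47, 17], [48, 16], [48, 17], [48, 18], [49, 17], [49, 18], [49, 19], [50, 18], [50, 19], [50, 20], [51, 18], [51, 19], [51, 20], [51, 21], [52, 19], [52, 20], [52, 21], [52, 22], [53, 21], [53, 22], [54, 22], [54, 23], [55, 23], [56, 23]]
```

View pics/crop1.png

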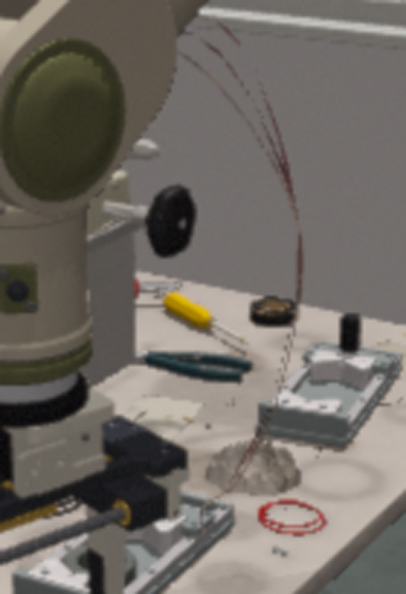

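The wires start near (0.40, 0.21, 0.04), bulge out through (0.35, 0.14, 0.2) and crest at about z 0.48 above the knob. They form a C that opens towards +y. I'll come in from the +y side with the jaws opening along the stand's y, which keeps the hand narrow towards the wires, and watch the force.

>>> play_rows([
  [-3.5,-3.2,0],
  [-7,-6.5,0],
  [-10.5,-9.8,0],
  [-14,-13,0],
  [-17.5,-16.3,0],
  [-21,-19.5,0],
  [-24.5,-22.8,0],
  [-28,-26,0],
], claw=[-1,-1,-1,-1,-1,-1,-1,-1], yaw=[-3,-6,-9,-12,-15,-18,-21,-22])

```text
t: 0.9
eef_pos: [0.4163, 0.3466, 0.3022]
orientation: [0.087, -3.14, 0.003]
contact_force: [1.5, 0.3, -0.4]
gripper_width: 0.0928
```

>>> play_rows([
  [-0.9,-1.5,1],
  [-1.7,-3,2],
  [-2.6,-4.5,3],
  [-3.4,-6,4],
  [-4.3,-7.5,5],
  [-4.3,-9,6],
  [-4.3,-10.5,7],
  [-4.3,-10.5,7],
], claw=[-1,-1,-1,-1,-1,-1,-1,-1], yaw=[0,0,0,0,0,0,0,0])

```text
t: 1.7
eef_pos: [0.4646, 0.242, 0.2308]
orientation: [0.084, -3.137, 0.006]
contact_force: [0.2, 0.5, -0.6]
gripper_width: 0.0928
```

Nothing touched so far. I'll go over the knob, still high.

>>> play_rows([
  [-0.1,-1.5,0],
  [-0.3,-3,0],
  [-0.6,-4.5,0],
  [-0.8,-6.0,0],
  [-0.8,-6.0,0],
  [-0.8,-6.0,0],
], claw=[-1,-1,-1,-1,-1,-1], yaw=[0,0,0,0,0,0])

```text
t: 2.3
eef_pos: [0.476, 0.1822, 0.2312]
orientation: [0.082, -3.138, 0.005]
contact_force: [-0.1, -0.0, 0.1]
gripper_width: 0.0932
```

Run:
```python
from h import *
st=arm.read_state(); print({k:np.round(st[k],4) for k in ('t','eef_pos','orientation','contact_force','moment')})
s=shot('wrist','wrist1'); P=cloud(s); z=P[...,2]
k=(z>.078)&(z<.092)&(np.hypot(P[...,0]-.468,P[...,1]-.184)<.03)
q=P[k]; print(k.sum(),np.median(q,0).round(4),(q[:,:2].max(0)+q[:,:2].min(0))/2,np.ptp(q,axis=0))
s=shot('scene','scene1')
```

```text
{'t': np.float64(2.3), 'eef_pos': array([0.476 , 0.1822, 0.2312]), 'orientation': array([ 0.0822, -3.1376,  0.0055]), 'contact_force': array([-0.1431, -0.0088,  0.0605]), 'moment': array([ 0.0507, -0.0394,  0.0133])}
1122 [0.4676 0.1852 0.0841] [0.46890467 0.18528768] [0.02487859 0.02530049 0.00864866]
```

View pics/wrist1.png

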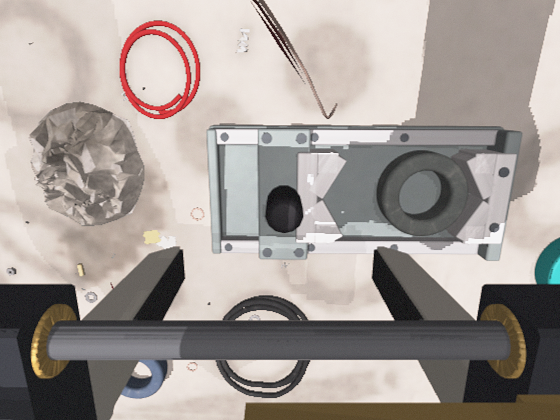

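The wrist view shows the knob at (284,208), measured at (0.4685, 0.1855) with a 25 mm diameter, which is consistent. The core at (425,195) is not yet seated in the vee. The wire ends near (330,115), clear of the hand. I'll descend.

>>> play_rows([
  [0.4,0.2,1],
  [0.7,0.3,2.5],
  [0.7,0.3,4],
  [0.7,0.3,5.5],
  [0.7,0.3,7],
  [0.7,0.3,8.5],
  [0.7,0.3,9.8],
  [0.7,0.3,9.8],
], claw=[-1,-1,-1,-1,-1,-1,-1,-1], yaw=[0,0,0,0,0,0,0,0])

```text
t: 3.2
eef_pos: [0.4671, 0.1859, 0.1312]
orientation: [0.087, -3.134, 0.007]
contact_force: [-0.5, -0.4, -0.6]
gripper_width: 0.0932
```

>>> play_rows([
  [0,0,0],
  [0,0,0],
  [0,0,0],
  [0,0,0],
  [0,0,0],
  [0,0,0],
  [0,0,0],
  [0,0,0],
], claw=[0,0.3,0.6,1,1,1,1,1], yaw=[0,0,0,0,0,0,0,0], newtons=15)

```text
t: 4.0
eef_pos: [0.4671, 0.1859, 0.1312]
orientation: [0.087, -3.134, 0.007]
contact_force: [0.5, 0.6, -0.3]
gripper_width: 0.0337
```

>>> play_rows([
  [0,0,0],
  [0,0,0],
  [0,0,0],
  [0,0,0],
  [0,0,0],
], claw=[1,1,1,1,1], yaw=[0,0,0,0,0])

```text
t: 4.5
eef_pos: [0.4672, 0.1858, 0.1313]
orientation: [0.087, -3.134, 0.007]
contact_force: [0.1, -1.1, 0.2]
gripper_width: 0.0258
```

Gripped at 25.8 mm, which matches the knob. Jaw is now about 0.025, so it has about 43 mm to go. I'll slide gently.

>>> play_rows([
  [0,0.4,0],
  [0,0.8,0],
  [0,1.2,0],
  [0,1.6,0],
  [0,2,0],
  [0,2.4,0],
  [0,2.8,0],
  [0,3.2,0],
], claw=[1,1,1,1,1,1,1,1], yaw=[0,0,0,0,0,0,0,0])

```text
t: 5.3
eef_pos: [0.4655, 0.2182, 0.1312]
orientation: [0.087, -3.135, 0.007]
contact_force: [1.7, -2.8, 3.8]
gripper_width: 0.026
```

>>> play_rows([
  [0,0.2,0],
  [0,0.4,0],
  [0,0.6,0],
  [0,0.8,0],
  [0,0.8,0],
], claw=[1,1,1,1,1], yaw=[0,0,0,0,0])

```text
t: 5.8
eef_pos: [0.4651, 0.2266, 0.1312]
orientation: [0.088, -3.135, 0.006]
contact_force: [1.4, -0.2, 3.4]
gripper_width: 0.0258
```

>>> play_rows([
  [0,0.1,0],
  [0,0.2,0],
  [0,0.2,0],
], claw=[1,1,1], yaw=[0,0,0])

```text
t: 6.1
eef_pos: [0.465, 0.2286, 0.1312]
orientation: [0.087, -3.135, 0.006]
contact_force: [1.6, -3.1, 4.2]
gripper_width: 0.026
```

>>> play_rows([
  [0,0.1,0],
  [0,0.2,0],
  [0,0.2,0],
], claw=[1,1,1], yaw=[0,0,0])

```text
t: 6.4
eef_pos: [0.4649, 0.2305, 0.1312]
orientation: [0.087, -3.135, 0.006]
contact_force: [1.0, -4.6, 4.7]
gripper_width: 0.0258
```

>>> play_rows([
  [0,0.1,0],
  [0,0.15,0],
  [0,0.15,0],
], claw=[1,1,1], yaw=[0,0,0])

```text
t: 6.7
eef_pos: [0.4649, 0.2312, 0.1312]
orientation: [0.086, -3.135, 0.008]
contact_force: [3.1, -7.0, 5.6]
gripper_width: 0.0255
```

>>> play_rows([
  [0,0.1,0],
  [0,0.2,0],
  [0,0.2,0],
  [0,0.2,0],
], claw=[1,1,1,1], yaw=[0,0,0,0])

```text
t: 7.1
eef_pos: [0.4649, 0.2315, 0.1312]
orientation: [0.083, -3.134, 0.011]
contact_force: [2.3, -9.8, 5.7]
gripper_width: 0.0258
```

Run:
```python
from h import *
s=shot('wrist'); t=shot('top')
a=s['img'][:,:,::-1]; b=t['img'][195:255,165:275,::-1]
b=cv2.resize(b,(560,305),interpolation=cv2.INTER_CUBIC); a=a[:290]
cv2.imwrite('pics/c2.png',np.vstack([a,b]))
```

```text
(no output)
```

View pics/c2.png

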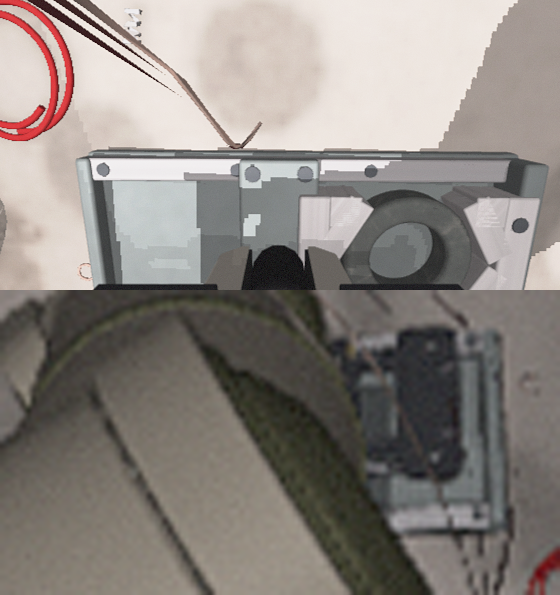

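The core, around (410,245), now sits in both vees, and the carriage has stopped: the last 2 mm commanded gave 0.3 mm of travel and about 10 N. One more firm push to about 13 N, then I'll relax back to the measured pose and release.

>>> play_rows([
  [0,0.15,0],
  [0,0.3,0],
  [0,0.3,0],
  [0,0.3,0],
], claw=[1,1,1,1], yaw=[0,0,0,0])

```text
t: 7.6
eef_pos: [0.465, 0.2318, 0.1311]
orientation: [0.079, -3.133, 0.017]
contact_force: [3.4, -12.4, 6.7]
gripper_width: 0.0257
```

>>> play_rows([
  [0,0,0],
  [0,0,0],
  [0,0,0],
  [0,0,0],
  [0,0,0],
  [0,0,0],
  [0,0,0],
  [0,0,0],
], claw=[0.2,-0.4,-1,-1,-1,-1,-1,-1], yaw=[0,0,0,0,0,0,0,0])

```text
t: 8.4
eef_pos: [0.465, 0.2319, 0.1312]
orientation: [0.079, -3.133, 0.017]
contact_force: [0.5, -0.4, 0.3]
gripper_width: 0.0854
```

>>> play_rows([
  [0,0,-1],
  [0,0,-2.5],
  [0,0,-4],
  [0,0,-5.5],
  [0,0,-7],
  [0,0,-8.5],
  [0,0,-10],
  [0,0,-10],
], claw=[-1,-1,-1,-1,-1,-1,-1,-1], yaw=[0,0,0,0,0,0,0,0])

```text
t: 9.2
eef_pos: [0.4662, 0.2332, 0.2334]
orientation: [0.079, -3.137, 0.014]
contact_force: [-0.2, -0.5, -0.7]
gripper_width: 0.093
```

>>> play_rows([
  [0,3,-1],
  [0,6,-2],
  [1,9,-3],
  [2,12,-4],
  [3,15,-5],
  [4,18,-6],
  [5,21,-6],
  [6,24,-6],
], claw=[-1,-1,-1,-1,-1,-1,-1,-1], yaw=[0,0,0,0,0,0,0,0])

```text
t: 10.0
eef_pos: [0.3938, 0.4715, 0.2914]
orientation: [0.079, -3.137, 0.014]
contact_force: [0.6, 0.1, 0.3]
gripper_width: 0.0931
```

>>> play_rows([
  [1,4,0],
  [3,8,0],
  [4,12,0],
  [6,16,0],
  [6,16,0],
  [6,16,0],
], claw=[-1,-1,-1,-1,-1,-1], yaw=[0,0,0,0,0,0])

```text
t: 10.6
eef_pos: [0.3245, 0.6287, 0.2891]
orientation: [0.083, -3.136, 0.016]
contact_force: [0.5, -0.9, -0.9]
gripper_width: 0.093
```

Run:
```python
from h import *
s=shot('top'); P=cloud(s); z=P[...,2]
S=np.array([.466,.242]);a=np.radians(2.84);ex=np.array([np.cos(a),np.sin(a)]);ey=np.array([-np.sin(a),np.cos(a)])
def stt(k,n):
    q=P[k]; print(n,k.sum(),np.median(q,0).round(4),((q.max(0)+q.min(0))/2).round(4))
    d=q[:,:2]-S; f=lambda e:(np.percentile(d@e,2)+np.percentile(d@e,98))/2
    print('  in stand',round(f(ex),4),round(f(ey),4))
for n,c in(('knobL',(.466,.23)),('knobR',(.488,-.267))):
    stt((z>.08)&(z<.09)&(np.hypot(P[...,0]-c[0],P[...,1]-c[1])<.02),n)
c=s['img'][190:265,160:450,::-1]; cv2.imwrite('pics/c3.png',cv2.resize(c,None,fx=2.7,fy=2.7,interpolation=cv2.INTER_CUBIC))
st=arm.read_state(); print(st['t'],st['eef_pos'],st['contact_force'])
```

```text
knobL 74 [0.4659 0.2293 0.086 ] [0.4674 0.2302 0.0852]
  in stand 0.0002 -0.0124
knobR 72 [ 0.4884 -0.2678  0.085 ] [ 0.4875 -0.269   0.0849]
  in stand -0.0028 -0.5115
10.65 [0.32589897 0.62758598 0.28936605] [-0.0333887  -0.30091758 -0.34606272]
```

View pics/c3.png

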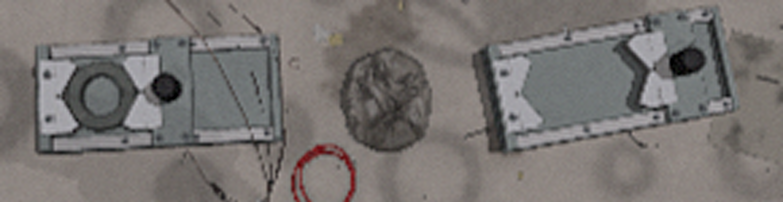

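The core at (98,96) is clamped between both vees. Jaw comes to 0.0815 - 0.0124, about 0.069, against an expected 0.068. The empty stand is unchanged and the robot is clear, so I'm handing in.

```bash
python3 -c "
from plant import arm
print(arm.close_job())"
```

```text
the job is handed in; nothing more can be done
None
```

I gripped the knob of the loaded (left) stand and slid its carriage about 45 mm towards the core. It stopped against the core, and I pushed it home with about 12 N. Then I let go, lifted off and moved the arm clear to the left, and handed in at about 10.7 s.

**Last checks:**
- **Loaded stand:** the jaw reads about 0.069 m from the knob in the top view, against the expected 0.068, within measuring error. The picture shows the core seated in both vees. I judged that by eye and did not measure the core's centre separately.
- **Empty stand:** its knob is where it was, within 1–2 mm of measuring noise.
- **Forces:** the readings stayed under about 15 N, and the force was near zero after release. The hanging wires near the knob gave no noticeable contact force.

No check failed. The small disagreement is that the hand's own position (y 0.2318) puts the jaw about 2 mm further than the camera does. That is within the calibration and the give in the grip.

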